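# Light-meter probe into the shuttered port of a microscope illuminator base

## Robot

A 6-joint arm with a two-finger parallel gripper is mounted at the origin on the work surface. World frame = base frame: x ahead of the robot, y to its left, z up, the work surface at z = 0. Lengths are in m, angles in rad, forces in N, time in s.
With the tool pointing down it reaches from about 0.275 to 0.75 m from the base axis. Payload 10.2 kg.
Tool frame: the origin (TCP) lies midway between the tips of the shut fingers; the grasp point (between the pads) lies 19 mm behind it; z points along the fingers, y is the line along which they close (so a half turn about z gives the same grasp; the last joint's range is limited). The gripper opens to 88 mm and grips with 3 to 60 N. Pads are 18 mm wide; open, the fingers measure 123 mm over their backs; the gripper's body (75 mm by 187 mm) begins 45 mm behind the grasp point.
Start: joints at [-1.424, 0.313, 1.498, -0, 1.331, -0.223], TCP at [0.19, -0.49, 0.239] pointing down, gripper open.
Joint ranges: [-2.94, 2.94], [-0.97, 2.17], [0.19, 2.56], [-1.23, 4.37], [0.02, 3.11], [-2.88, 2.88]. Speed limits (rad/s): [2.39, 2.39, 3.01, 3.14, 3.14, 3.14].

## Interface

Orientations are given as a rotation vector (axis times angle).
In Python, from workcell import robot, optics gives the robot as it stands.
- The arm moves only by the shell command python3 -m pendant 'ROWS' [FORCE]. ROWS is JSON, one flat list of numbers, 7 for each row, row after row: the closure, from 0 (fully open) to 1 (shut), then the shift along the tool's x, y, z in m, then the turn, a rotation vector about the tool's x, y, z in rad. In form: [fingers, x, y, z, wx, wy, wz, fingers, x, y, z, wx, wy, wz, ...]. A call has 1 to 5 rows; each row shifts and turns the commanded pose from where the row before left it, along the tool's axes as they then stand; what a row does not reach is not made up. A row lasts 1/8 s, in which the tool goes at most 62.5 mm and 10.7 degrees, less where a joint would pass 70% of its speed; a pose out of reach is approached as far as the arm can. A call with a gripper value outside its range is refused whole. The fingers move at their own pace and stop on an object; FORCE is the grip in N (left out, the last holds). Time passes only in rows, so rows that do not move let the fingers close. It gives the time, the measured TCP pose, the force, the opening and the grip force at its end, in the units of the state.
- robot.get_obs(): the state, without advancing time (a new reading comes with each control period).
- optics.camera(name): name is "scene" or "top"; returns a dict with "color" (480x640x3 uint8, red, green, blue), "mtx" (3x3 intrinsics, pixels), "R" (3x3) and "t" (3): a world point X has camera coordinates R X + t. Camera axes: x right, y down, z forward; pixel columns grow to the right and rows downward; lengths in m; the calibration is good to about 2 mm. A picture is of the moment at which its call begins. There is no depth.
- robot.job_done(): hands the job in; it is judged then, once.
The state is a dict: "clock": time; "q": joint angles; "qvel": joint speeds; "joint_efforts": joint torques, N m; "tcp_pos": TCP position; "tcp_rot": TCP orientation; "ft_force": force on the tool from outside, world axes, zero at the start; "torque": the same for the moment, N m; "finger_gap": finger opening in m; "grip_force": force on a finger pad.
Only numpy, scipy, OpenCV 4.12 (cv2) and the standard library are available. Lean on these libraries where they do the work, as an engineer would, in place of code of your own. Each camera call takes 0.05 s, during which the arm holds its last target. There are 200 camera calls.

## Task

Take the orange light-meter probe out of its stand, set its steel nose down on the bare black cover plate of the white illuminator base at one end of the lane between the two white lines, and slide it gently and upright along the lane, without lifting it off the plate, until it drops into the hidden shuttered port. Seat it there fully home and upright and let go, so that it stays standing. The cover plate is sprung: never press it down anywhere near its stop, and leave the tube, the bottle and the slide box where they are.

Things in the scene. Friction and masses are not known exactly. Their poses are not given: they have to be found in the camera images.
- base: White illuminator base, fixed, 150 mm (its x) by 256 mm (its y) by 64 mm high; origin at the centre of its underside, z up, x away from the robot at yaw 0. Centred in its top is a window 50 mm (x) by 112 mm (y) in a 4 mm thick white bezel, with a blue dot past each end; in it lies the matt black cover plate, its face 60 mm above the bench, 4 mm below the bezel's top.
- lane_mid (a point): Point on the cover plate's face (at rest) in the middle of the window; axes as base. The lane runs through it along the base's y, between two thin white lines 22 mm apart. The one hidden port is centred across the lane but lies anywhere within 30 mm either side of this point along it. It is a 15 mm bore, its rim chamfered 1.5 mm, closed flush by a black shutter that hardly shows.
- lane_left (a point): Point on the cover plate's face (at rest) on the lane's centre line, 43 mm from its middle towards the base's +y; bare plate, clear of the port.
- lane_right (a point): The same, 43 mm from the middle towards the base's -y.
- probe: Loose round probe, about 140 g, 78 mm tall, z up; origin at its nose tip. Steel nose 22 mm long, 12 mm across, tapering over the last 6 mm to a flat 8 mm tip; aluminium collar 32 mm across, 22 to 28 mm above the tip; orange handle 26 mm across, 28 to 78 mm above the tip. Fully home, the collar rests on the cover plate. It starts upright in the stand, hanging by its collar.
- probe_nose (a point): Centre of the flat tip of the probe's nose.
- probe_grip (a point): Point on the probe's axis 55 mm above its nose tip: a good height to grip the handle, with the fingers from above.
- stand: Grey stand fixed to the bench, a block 70 x 70 mm on a 90 x 90 mm black foot 10 mm thick, 40 mm high in all, with a 17 mm hole down the middle of the block; origin at the centre of its underside. The probe's collar rests on its top, the nose tip 18 mm above the bench.
- cover (a joint): How far the cover plate is pressed down: 0 at rest, 0.008 m at its stop; more than 0.007 is forbidden. On springs: it starts to sink at about 2 N and yields 1 mm per further newton. Pressed a few mm, it rises back round the nose when the nose finds the port: the push on the tool falls away and the nose catches the rim sideways.
- shutter (a joint): How far the port's shutter is pushed down below the cover plate's face: 0 closed and flush, 0.022 m with the probe fully home. Its spring is weak (under 0.6 N), so the probe's own weight keeps it open.
- tube: Bystander: clear sample tube with a blue cap, 33 mm across, 89 mm tall, standing; origin at the centre of its underside.
- bottle: Bystander: white reagent bottle with a black cap, 56 mm across, 100 mm tall, standing; origin at the centre of its underside.
- slide_box: Bystander: white and blue slide box, 85 x 75 x 32 mm, lying; origin at the centre of its underside.
Things that resemble listed ones, but are neither listed nor needed, are in the scene too. Leave any green or yellow look-alike of the probe alone.

How it is judged:
On the way, in this order (a step that is already met when the one before it is completed fails the run):
1. the probe's nose presses on the cover plate at one end of the lane (more than 33 mm from its middle), with the shutter still closed (x of probe_nose in the frame of base between -0.02 and 0.02 m and y of probe_nose in the frame of base between -0.055 and 0.055 m and (y of probe_nose in the frame of base above 0.033 m or y of probe_nose in the frame of base below -0.033 m) and value of joint cover above 0.0005 m and value of joint shutter below 0.0015 m and z of probe_nose in the frame of base below 0.062 m), for 0.2 s.
2. the nose has dropped into the port and opened the shutter (x of probe_nose in the frame of base between -0.02 and 0.02 m and y of probe_nose in the frame of base between -0.055 and 0.055 m and value of joint shutter above 0.006 m), for 0.1 s.
At the end, for the whole second after the job is handed in: The probe stands in the port, its nose tip at least 19 mm below the base's cover face level (collar within 3 mm of the plate) and the shutter at least 19 mm open, within 0.12 rad of upright, at rest and released, the cover plate back up within 2.5 mm of its rest height (x of probe_nose in the frame of base between -0.02 and 0.02 m and y of probe_nose in the frame of base between -0.055 and 0.055 m and value of joint shutter above 0.019 m and z of probe_nose in the frame of base below 0.041 m and angle between probe's own z axis and vertical below 0.12 rad and value of joint cover below 0.0025 m and linear speed of probe below 0.02 m/s); the robot touches nothing.
It fails at once if the sprung cover plate is pressed down more than 7 mm (value of joint cover above 0.007 m).
It fails at once if the probe is wrenched over, more than 0.25 rad from upright, with its nose on or in the cover plate (x of probe_nose in the frame of base between -0.02 and 0.02 m and y of probe_nose in the frame of base between -0.055 and 0.055 m and z of probe_nose in the frame of base below 0.0625 m and angle between probe's own z axis and vertical above 0.25 rad).
It fails at once if the nose hovers 4 to 12 mm above the cover plate over the middle of the lane (within 30 mm of its middle) while the shutter is closed: it must slide there from an end, not be lifted or lowered (x of probe_nose in the frame of base between -0.02 and 0.02 m and y of probe_nose in the frame of base between -0.03 and 0.03 m and z of probe_nose in the frame of base between 0.064 and 0.072 m and value of joint shutter below 0.001 m).
It fails at once if the tube, the bottle or the slide box is moved more than 20 mm or tipped (distance of any of tube, bottle, slide_box from where it was at the start of the episode above 0.02 m or angle between any of tube, bottle, slide_box's own z axis and vertical above 0.3 rad).
It also fails if it takes over 61 s, if anything falls off the work surface, if the arm or the gripper's body presses on something with over 40 N, if the wrist force passes 120 N, or if a joint passes its speed limit or range.

## Working session

There is one attempt and no reset: what is moved stays moved. The work goes in short steps, Python scripts to look and compute and a shell command to move; the robot and the scene stay as the last step left them, time stands still between calls to the robot, and variables do not carry over. Pictures are saved under pics/ and viewed, at most 10 in all, crops included, and the job is handed in when it is done.

```bash
mkdir -p pics; python3 - <<'E'
from workcell import robot, optics
import cv2,numpy as np
for n in("top","scene"):
    c=optics.camera(n);cv2.imwrite(f"pics/{n}0.png",c["color"][...,::-1]);print(n,c["mtx"].round(1).tolist(),c["R"].round(3).tolist(),c["t"].round(3).tolist())
o=robot.get_obs();print({k:np.round(v,3).tolist() for k,v in o.items()})
E
```

```text
top [[604.6, 0.0, 311.6], [0.0, 604.6, 242.1], [0.0, 0.0, 1.0]] [[0.085, -0.996, 0.002], [-0.972, -0.083, -0.222], [0.221, 0.017, -0.975]] [-0.026, 0.516, 1.432]
scene [[459.9, 0.0, 327.8], [0.0, 459.9, 244.2], [0.0, 0.0, 1.0]] [[0.608, 0.794, 0.009], [0.589, -0.443, -0.676], [-0.533, 0.416, -0.737]] [-0.334, -0.233, 1.191]
{'clock': 0.1, 'q': [-1.424, 0.313, 1.498, 0.0, 1.331, -0.223], 'qvel': [0.0, -0.002, -0.002, 0.0, 0.0, 0.0], 'joint_efforts': [0.002, -40.281, -25.264, 0.07, 0.034, -0.0], 'tcp_pos': [0.19, -0.489, 0.238], 'tcp_rot': [-3.087, -0.577, -0.0], 'ft_force': [0.091, 0.15, 0.496], 'torque': [-0.049, 0.045, 0.009], 'grip_force': 0.0, 'finger_gap': 0.088}
```

View pics/top0.png

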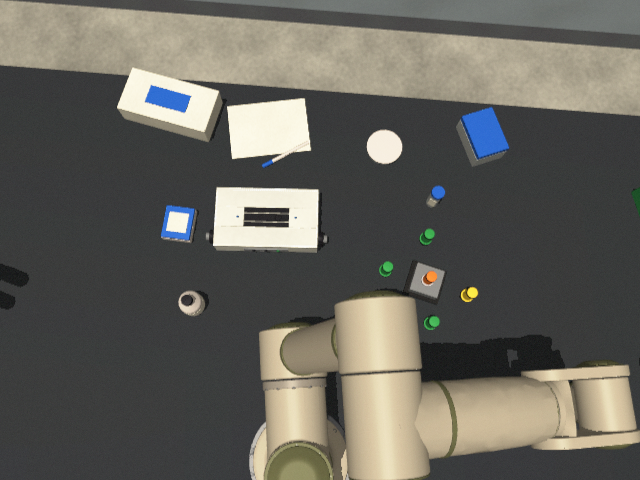

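View pics/scene0.png

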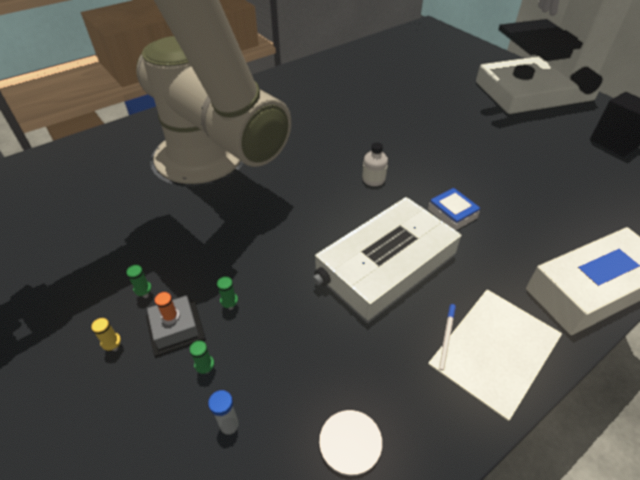

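Top view: the probe is at about (431,278) in the stand, with look-alikes around it at (387,268), (428,236), (470,294) and (432,322). The base window is at about (266,217). In the scene view, the probe is at (165,305) and the window at (390,246).

```bash
cat > h.py <<'E'
from workcell import robot, optics
import cv2,numpy as np
from scipy.spatial.transform import Rotation as Ro
def ray(c,uv,z):
    d=c["R"].T@np.linalg.solve(c["mtx"],[*uv,1.]);o=-c["R"].T@c["t"]
    return (o+d*(z-o[2])/d[2])
def cen(m):
    n,l,s,ce=cv2.connectedComponentsWithStats(m.astype(np.uint8))
    return [(int(s[i,4]),ce[i].round(2)) for i in range(1,n) if s[i,4]>=3]
def hsv(c): return cv2.cvtColor(c["color"],cv2.COLOR_RGB2HSV).astype(int)
def orange(c):
    h=hsv(c);return cen((h[...,0]>=3)&(h[...,0]<=14)&(h[...,1]>170)&(h[...,2]>90))
E
python3 - <<'E'
from h import *
for n,box in(("top",(195,335,180,260)),("scene",(310,470,195,320))):
    c=optics.camera(n);print(n)
    for a,p in orange(c): 
        if a>20: print("orange",a,p,ray(c,p,.071).round(4))
    h=hsv(c);hh=[]
    for nm,lo,hi in(("green",45,85),("yellow",20,35),("blue",100,125)):
        for a,p in cen((h[...,0]>=lo)&(h[...,0]<=hi)&(h[...,1]>110)&(h[...,2]>60)):
            if a<300: print(nm,a,p,ray(c,p,.064).round(4))
    x0,x1,y0,y1=box
    g=h[...,2].copy();m=np.zeros(g.shape,bool);m[y0:y1,x0:x1]=True
    w=((g>150)&m).astype(np.uint8)
    cs=max(cv2.findContours(w,cv2.RETR_EXTERNAL,cv2.CHAIN_APPROX_NONE)[0],key=cv2.contourArea)
    print("base ext",cv2.approxPolyDP(cs,4,True)[:,0].tolist())
    f=np.zeros(g.shape,np.uint8);cv2.drawContours(f,[cs],-1,1,-1)
    d=(f>0)&(g<110)
    d=cv2.morphologyEx(d.astype(np.uint8),cv2.MORPH_CLOSE,np.ones((5,5)))
    cw=max(cv2.findContours(d,cv2.RETR_EXTERNAL,cv2.CHAIN_APPROX_NONE)[0],key=cv2.contourArea)
    r=cv2.minAreaRect(cw);q=cv2.boxPoints(r);print("win",r)
    for p in q: print(ray(c,p,.062).round(4))
    print("ctr",ray(c,r[0],.062).round(4))
    cv2.imwrite(f"pics/{n}w.png",cv2.resize(c["color"][y0:y1,x0:x1,::-1],None,fx=5 if n=="top" else 4.5,fy=5 if n=="top" else 4.5,interpolation=cv2.INTER_CUBIC))
E
```

```text
top
orange 108 [429.87 277.28] [ 0.4508 -0.2736  0.071 ]
green 133 [636.56 198.2 ] [ 0.6959 -0.7813  0.064 ]
green 175 [426.72 236.45] [ 0.5531 -0.2629  0.064 ]
green 3 [277.33 250.67] [0.4862 0.0998 0.064 ]
green 163 [385.85 268.74] [ 0.464  -0.1673  0.064 ]
green 171 [431.29 322.33] [ 0.3437 -0.2827  0.064 ]
yellow 204 [468.6  293.83] [ 0.4196 -0.3695  0.064 ]
blue 50 [266.9 163.3] [0.7088 0.148  0.064 ]
blue 159 [437.61 192.16] [ 0.6693 -0.2853  0.064 ]
base ext [[217, 187], [213, 245], [316, 247], [317, 189]]
win ((266.01873779296875, 216.73214721679688), (44.40142822265625, 18.53107452392578), 1.3971810340881348)
[0.543  0.1892 0.062 ]
[0.5904 0.1933 0.062 ]
[0.597  0.0829 0.062 ]
[0.5496 0.0796 0.062 ]
ctr [0.5699 0.1362 0.062 ]
scene
orange 167 [162.65 298.81] [ 0.4337 -0.272   0.071 ]
orange 145 [168.12 311.72] [ 0.4643 -0.2758  0.071 ]
green 161 [133.69 270.43] [ 0.3359 -0.2872  0.064 ]
green 247 [140.83 285.53] [ 0.3771 -0.2903  0.064 ]
green 168 [224.01 282.42] [ 0.4603 -0.1685  0.064 ]
green 235 [228.2  298.24] [ 0.4956 -0.1797  0.064 ]
green 216 [197.75 347.78] [ 0.5522 -0.2665  0.064 ]
green 273 [203.78 363.46] [ 0.583  -0.2716  0.064 ]
blue 70 [451.46 309.86] [0.7487 0.1146 0.064 ]
base ext [[460, 234], [405, 197], [315, 255], [371, 303]]
win ((389.382568359375, 244.8322296142578), (20.64464569091797, 51.4477653503418), 55.00797653198242)
[0.5515 0.081  0.062 ]
[0.5418 0.2024 0.062 ]
[0.5903 0.1879 0.062 ]
[0.597  0.0713 0.062 ]
ctr [0.5707 0.1338 0.062 ]
```

View pics/topw.png

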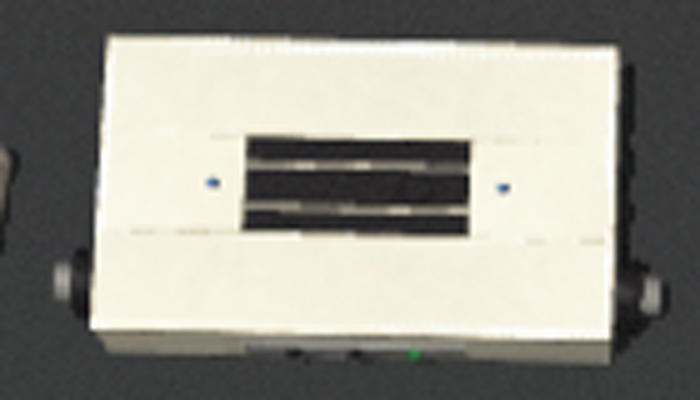

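The enlarged top view shows the window with two white lines. The blue dots are at crop (213,183) and (503,188), so the lane is turned slightly. The probe is at about (0.449, -0.274).

```bash
python3 - <<'E'
from h import *
c=optics.camera("top")
rgb=c["color"].astype(float)
# dots: blueness-weighted centroid
P=[]
for u,v in((237,216),(295,217)):
    w=rgb[v-4:v+5,u-4:u+5];b=np.clip((240-w[...,0])/240 ,0,1);b[b<.12]=0
    yy,xx=np.mgrid[v-4:v+5,u-4:u+5];p=(np.sum(xx*b)/b.sum(),np.sum(yy*b)/b.sum());P.append(ray(c,p,.064));print(np.round(p,2),P[-1].round(4))
d=P[0]-P[1];print("dot mid",(P[0]+P[1])/2,"yaw",np.arctan2(-d[0],d[1]),np.linalg.norm(d))
g=rgb.mean(2)
for name,v0,v1 in(("far",210,216),("near",218,225)):
    L=[]
    for u in range(247,287):
        col=np.clip(g[v0:v1,u]-60,0,None);L.append(ray(c,(u,(np.arange(v0,v1)*col).sum()/col.sum()),.060))
    L=np.array(L);k=np.polyfit(L[:,1],L[:,0],1);print(name,"yaw",-np.arctan(k[0]),"x at y=.136",np.polyval(k,.136))
q=[ray(c,p,.064) for p in((216.5,187),(318.5,189),(317,247.5),(213,245.5))];print("corner ctr",np.mean(q,0),np.round(q,4).tolist())
s=optics.camera("scene");h=hsv(s)
m=(h[...,0]>=3)&(h[...,0]<=14)&(h[...,1]>150)&(h[...,2]>60);m[:250]=0;m[:,:120]=0;m[350:]=0;m[:,200:]=0
m=cv2.morphologyEx(m.astype(np.uint8),cv2.MORPH_CLOSE,np.ones((9,9)));print([(a,p,ray(s,p,.071)) for a,p in cen(m)])
E
```

```text
[237.19 216.1 ] [0.5649 0.2073 0.064 ]
[295.25 217.26] [0.5742 0.0637 0.064 ]
dot mid [0.56955693 0.13554105 0.064     ] yaw 0.06456547958248482 0.14388621403886157
far yaw 0.0686558087418579 x at y=.136 0.5807603173686908
near yaw 0.05833608973039489 x at y=.136 0.5586041430231378
corner ctr [0.56893939 0.13539511 0.064     ] [[0.6356, 0.2674, 0.064], [0.6521, 0.0124, 0.064], [0.5024, 0.0037, 0.064], [0.4857, 0.258, 0.064]]
[(369, array([165.2 , 304.91]), array([ 0.44830483, -0.27386414,  0.071     ]))]
```

```bash
cat >> h.py <<'E'
def plan(x,y,z,yaw=None):
    "tool-frame shift to reach world TCP (x,y,z); turn about tool z so tool y lies along lane direction yaw"
    o=robot.get_obs();R=Ro.from_rotvec(o["tcp_rot"]).as_matrix()
    print("clk",round(o["clock"],2),"tcp",o["tcp_pos"].round(4),"F",o["ft_force"].round(2),"gap",round(float(o["finger_gap"]),4),"grip",round(float(o["grip_force"]),1),"tilt",R[:,2].round(4))
    print("shift",(R.T@(np.array([x,y,z])-o["tcp_pos"])).round(4))
    if yaw is not None:
        t=np.array([-np.sin(yaw),np.cos(yaw),0])
        l=R.T@t; a=np.arctan2(-l[0],l[1]); a=(a+np.pi/2)%np.pi-np.pi/2
        Rn=R@Ro.from_rotvec([0,0,a]).as_matrix()
        print("wz",round(a,4),"q6",o["q"][5],"shift after turn",(Rn.T@(np.array([x,y,z])-o["tcp_pos"])).round(4))
E
python3 -c "
from h import *
plan(.449,-.2737,.16,.064)"
```

```text
clk 0.3 tcp [ 0.1897 -0.4895  0.2385] F [ 0.07  0.47 -0.41] gap 0.0881 grip 0.0 tilt [-1.e-04  4.e-04 -1.e+00]
shift [ 0.3197 -0.1074  0.0786]
wz 0.3058 q6 -0.22339609786596465 shift after turn [ 0.2726 -0.1987  0.0786]
```

```bash
python3 -m pendant '[0.3,0,0,0,0,0,0.153,0.3,0,0,0,0,0,0.153,0.3,0.045,-0.033,0.013,0,0,0,0.3,0.045,-0.033,0.013,0,0,0,0.3,0.045,-0.033,0.013,0,0,0]'; python3 -m pendant '[0.3,0.045,-0.033,0.013,0,0,0,0.3,0.045,-0.033,0.013,0,0,0,0.3,0.045,-0.033,0.013,0,0,0,0.3,0,0,0,0,0,0,0.3,0,0,0,0,0,0]'; python3 -c "
from h import *
plan(.449,-.2737,.054,.064)"
```

```text
clock: 0.92
tcp_pos: [0.3192, -0.3809, 0.1994]
tcp_rot: [3.14, 0.099, 0.0]
ft_force: [0.9, -0.3, -0.3]
finger_gap: 0.0617
grip_force: 0.0
clock: 1.55
tcp_pos: [0.4463, -0.2751, 0.1609]
tcp_rot: [3.14, 0.1, -0.0]
ft_force: [-0.1, -0.6, 0.5]
finger_gap: 0.0615
grip_force: 0.0
clk 1.55 tcp [ 0.4463 -0.2751  0.1609] F [-0.11 -0.56  0.46] gap 0.0615 grip 0.0 tilt [-1.e-04 -3.e-04 -1.e+00]
shift [ 0.0028 -0.0013  0.1069]
wz -0.0 q6 0.7310523602117464 shift after turn [ 0.0028 -0.0013  0.1069]
```

```bash
python3 -m pendant '[0.3,0.003,-0.001,0.03,0,0,0,0.3,0,0,0.04,0,0,0,0.3,0,0,0.037,0,0,0,0.3,0,0,0,0,0,0,0.8,0,0,0,0,0,0]' 30; python3 -m pendant '[0.8,0,0,0,0,0,0,0.8,0,0,0,0,0,0,0.8,0,0,0,0,0,0,0.8,0,0,0,0,0,0]' 30;  python3 -c "
from h import *
plan(.449,-.2737,.2,.064)"
```

```text
clock: 2.17
tcp_pos: [0.4497, -0.2748, 0.0554]
tcp_rot: [3.138, 0.098, 0.003]
ft_force: [0.2, -0.2, 1.3]
finger_gap: 0.054
grip_force: 0.0
clock: 2.68
tcp_pos: [0.4497, -0.2737, 0.0542]
tcp_rot: [3.139, 0.1, 0.001]
ft_force: [-1.1, 0.9, 5.9]
finger_gap: 0.0253
grip_force: 30.4
clk 2.67 tcp [ 0.4497 -0.2737  0.0542] F [-1.05  0.88  5.85] gap 0.0253 grip 30.4 tilt [ 5.e-04 -5.e-04 -1.e+00]
shift [-6.000e-04  1.000e-04 -1.458e-01]
wz -0.0 q6 0.7374236407381596 shift after turn [-6.000e-04  1.000e-04 -1.458e-01]
```

```bash
python3 -m pendant '[0.8,0,0,-0.02,0,0,0,0.8,0,0,-0.05,0,0,0,0.8,0,0,-0.05,0,0,0,0.8,0,0,0,0,0,0,0.8,0,0,0,0,0,0]';  python3 -c "
from h import *
plan(.5722,.0926,.174,.064)
c=optics.camera('scene');cv2.imwrite('pics/lift.png',cv2.resize(c['color'][180:400,60:300,::-1],None,fx=2.5,fy=2.5))"
```

```text
clock: 3.3
tcp_pos: [0.449, -0.2731, 0.1725]
tcp_rot: [-3.138, -0.1, 0.002]
ft_force: [0.2, 0.1, -1.5]
finger_gap: 0.025
grip_force: 30.3
clk 3.3 tcp [ 0.449  -0.2731  0.1725] F [ 0.18  0.11 -1.47] gap 0.025 grip 30.3 tilt [-0.0016  0.0015 -1.    ]
shift [ 0.1462 -0.3571 -0.0012]
wz -0.0002 q6 0.7374879241143293 shift after turn [ 0.1463 -0.357  -0.0012]
```

View pics/lift.png

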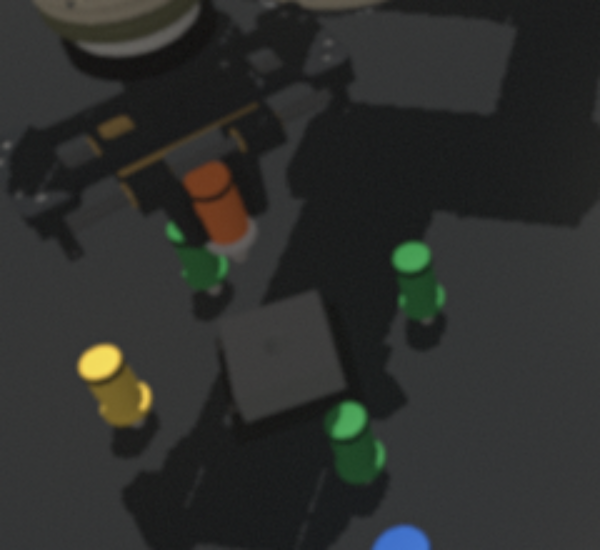

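The probe is held upright between the fingers, clear of the stand. Now the transfer to the lane's right end.

```bash
python3 -m pendant '[0.8,0.010,-0.024,0,0,0,0,0.8,0.019,-0.047,0,0,0,0,0.8,0.019,-0.047,0,0,0,0,0.8,0.019,-0.047,0,0,0,0,0.8,0.019,-0.047,0,0,0,0]'; python3 -m pendant '[0.8,0.019,-0.047,0,0,0,0,0.8,0.019,-0.047,0,0,0,0,0.8,0.012,-0.031,0,0,0,0,0.8,0.010,-0.020,0,0,0,0,0.8,0,0,0,0,0,0]'; python3 -m pendant '[0.8,0,0,0.02,0,0,0,0.8,0,0,0.02,0,0,0,0.8,0,0,0.015,0,0,0,0.8,0,0,0,0,0,0]';python3 -c "
from h import *
plan(.5722,.0926,.1,.064)
for n,z in(('top',.11),('scene',.11)):
    c=optics.camera(n)
    for a,p in orange(c): 
        if a>20: print(n,a,p,ray(c,p,z).round(4))
    X=np.array([.5722,.0926,.11]);v=c['mtx']@(c['R']@X+c['t']);u=(v[:2]/v[2]).astype(int);print(u)
    cv2.imwrite(f'pics/{n}1.png',cv2.resize(c['color'][u[1]-60:u[1]+60,u[0]-80:u[0]+80,::-1],None,fx=4,fy=4,interpolation=cv2.INTER_CUBIC))
"
```

```text
clock: 3.98
tcp_pos: [0.5215, -0.0547, 0.1721]
tcp_rot: [-3.139, -0.1, 0.004]
ft_force: [0.3, -0.5, -2.2]
finger_gap: 0.0251
grip_force: 30.3
clock: 4.6
tcp_pos: [0.572, 0.0931, 0.1718]
tcp_rot: [-3.14, -0.103, 0.005]
ft_force: [-1.0, 0.6, -1.3]
finger_gap: 0.0248
grip_force: 30.3
clock: 5.1
tcp_pos: [0.5717, 0.0915, 0.1174]
tcp_rot: [-3.14, -0.099, 0.004]
ft_force: [-0.4, 0.7, -2.5]
finger_gap: 0.0255
grip_force: 30.3
clk 5.1 tcp [0.5717 0.0915 0.1174] F [-0.42  0.67 -2.46] gap 0.0255 grip 30.3 tilt [-0.0028  0.     -1.    ]
shift [ 0.0006 -0.001   0.0174]
wz -0.0008 q6 1.4642021112802033 shift after turn [ 0.0006 -0.001   0.0174]
[282 212]
[376 237]
```

View pics/scene1.png

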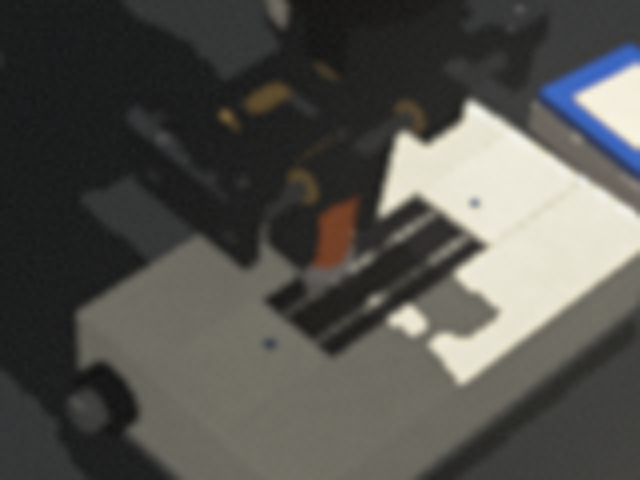

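The scene crop shows the probe upright above the right end of the window, between the lines. Next I lower it.

```bash
python3 -m pendant '[0.8,0.0005,0,0.010,0,0,0,0.8,0,0,0.006,0,0,0,0.8,0,0,0.002,0,0,0,0.8,0,0,0,0,0,0]'; for i in 1 2 3; do python3 -c "
from h import *
plan(.5722,.0926,.096)"; done; python3 -m pendant '[0.8,0,0,0.002,0,0,0,0.8,0,0,0,0,0,0,0.8,0,0,0,0,0,0]'; python3 -c "
from h import *
plan(.5722,.0926,.096)"
```

```text
clock: 5.7
tcp_pos: [0.5729, 0.0921, 0.1007]
tcp_rot: [-3.14, -0.1, 0.0]
ft_force: [0.1, -0.6, -1.7]
finger_gap: 0.025
grip_force: 30.3
clk 5.7 tcp [0.5729 0.0921 0.1007] F [ 0.08 -0.58 -1.66] gap 0.025 grip 30.3 tilt [-1.e-04  0.e+00 -1.e+00]
shift [-0.0007 -0.0005  0.0047]
clk 5.7 tcp [0.5729 0.0921 0.1007] F [ 0.08 -0.58 -1.66] gap 0.025 grip 30.3 tilt [-1.e-04  0.e+00 -1.e+00]
shift [-0.0007 -0.0005  0.0047]
clk 5.7 tcp [0.5729 0.0921 0.1007] F [ 0.08 -0.58 -1.66] gap 0.025 grip 30.3 tilt [-1.e-04  0.e+00 -1.e+00]
shift [-0.0007 -0.0005  0.0047]
clock: 6.08
tcp_pos: [0.573, 0.0921, 0.0988]
tcp_rot: [-3.14, -0.1, -0.0]
ft_force: [-0.7, 0.2, -2.2]
finger_gap: 0.0249
grip_force: 30.3
clk 6.08 tcp [0.573  0.0921 0.0988] F [-0.72  0.22 -2.21] gap 0.0249 grip 30.3 tilt [ 2.e-04  0.e+00 -1.e+00]
shift [-0.0008 -0.0005  0.0028]
```

```bash
python3 -m pendant '[0.8,-0.0007,0,0.0015,0,0,0,0.8,0,0,0,0,0,0]'|grep -E "pos|ft"; python3 -m pendant '[0.8,0,0,0.0015,0,0,0,0.8,0,0,0,0,0,0]'|grep -E "pos|ft"; python3 -m pendant '[0.8,0,0,0.001,0,0,0,0.8,0,0,0,0,0,0]'|grep -E "pos|ft"
```

```text
tcp_pos: [0.5721, 0.092, 0.0971]
ft_force: [-0.8, 0.3, -0.7]
tcp_pos: [0.5723, 0.0921, 0.0959]
ft_force: [-0.2, 0.4, 0.8]
tcp_pos: [0.5724, 0.092, 0.0949]
ft_force: [-0.2, 0.3, 1.4]
```

```bash
python3 -m pendant '[0.8,0,0,0.001,0,0,0,0.8,0,0,0,0,0,0]'|grep -E "pos|ft"; python3 -m pendant '[0.8,0,0,0.0005,0,0,0,0.8,0,0,0,0,0,0,0.8,0,0,0,0,0,0]'|grep -E "pos|ft"
```

```text
tcp_pos: [0.5724, 0.092, 0.0938]
ft_force: [-0.7, -0.2, 1.8]
tcp_pos: [0.5723, 0.092, 0.0933]
ft_force: [-0.0, -0.2, 3.4]
```

```bash
cat > ok.py <<'E'
import sys
from h import *
o=robot.get_obs();f=o["ft_force"];t=o["torque"]
print(o["clock"].__round__(2),o["tcp_pos"].round(4),"F",f.round(1),"T",t.round(2))
sys.exit(0 if f[2]>1.2 and abs(f[1])<4 else 1)
E
python3 -m pendant '[0.8,0,-0.001,0,0,0,0,0.8,0,-0.0015,0,0,0,0,0.8,0,-0.0015,0,0,0,0,0.8,0,-0.001,0,0,0,0]' >/dev/null; python3 ok.py && python3 -m pendant '[0.8,0,-0.001,0,0,0,0,0.8,0,-0.001,0,0,0,0,0.8,0,-0.001,0,0,0,0]'>/dev/null; python3 ok.py
```

```text
7.95 [0.5719 0.0971 0.0932] F [ 0.7 -2.7  2.6] T [-0.53 -0.05 -0.01]
8.32 [0.5717 0.1001 0.0932] F [-0.2 -1.2  3.9] T [-0.53 -0.04  0.02]
```

```bash
python3 -m pendant '[0.8,0,-0.001,0,0,0,0,0.8,0,-0.001,0,0,0,0]' >/dev/null; python3 ok.py && python3 -m pendant '[0.8,0,-0.001,0,0,0,0,0.8,0,-0.001,0,0,0,0]'>/dev/null && python3 ok.py && python3 -m pendant '[0.8,0,-0.001,0,0,0,0,0.8,0,-0.001,0,0,0,0]'>/dev/null && python3 ok.py && python3 -m pendant '[0.8,0,-0.001,0,0,0,0,0.8,0,-0.001,0,0,0,0]'>/dev/null && python3 ok.py && python3 -m pendant '[0.8,0,-0.001,0,0,0,0,0.8,0,-0.001,0,0,0,0]'>/dev/null && python3 ok.py
```

```text
8.57 [0.5716 0.1021 0.0932] F [ 0.1 -2.3  2.9] T [-0.51 -0.06 -0.05]
8.82 [0.571  0.1045 0.0926] F [ 0.1  0.  -1.3] T [-0.   -0.02  0.03]
```

Contact force dropped away at y≈0.1045, so the nose has probably found the port. Probe down gently.

```bash
python3 -m pendant '[0.8,0,0,0,0,0,0,0.8,0,0,0,0,0,0]' >/dev/null; python3 ok.py; python3 -m pendant '[0.8,0,0,0.001,0,0,0,0.8,0,0,0,0,0,0]' >/dev/null; python3 ok.py;  python3 -m pendant '[0.8,0,0,0.001,0,0,0,0.8,0,0,0,0,0,0]' >/dev/null; python3 ok.py
```

```text
9.07 [0.5713 0.1041 0.093 ] F [ 0.   0.2 -1.3] T [ 0.03 -0.   -0.  ]
9.32 [0.5714 0.1041 0.0922] F [ 0.1  0.4 -1.1] T [ 0.12  0.03 -0.06]
9.57 [0.5715 0.1041 0.0913] F [-1.1  2.2  0.4] T [0.29 0.1  0.03]
```

```bash
python3 -m pendant '[0.8,-0.0005,-0.001,0,0,0,0,0.8,0,-0.001,0,0,0,0,0.8,0,0,0,0,0,0]' >/dev/null; python3 ok.py; python3 -m pendant '[0.8,0,0,0.001,0,0,0,0.8,0,0,0,0,0,0]' >/dev/null; python3 ok.py;  python3 -m pendant '[0.8,0,0,0.001,0,0,0,0.8,0,0,0,0,0,0]' >/dev/null; python3 ok.py
```

```text
9.95 [0.5708 0.106  0.0911] F [-0.2  0.1 -0.8] T [ 0.01  0.05 -0.01]
10.2 [0.5708 0.106  0.0901] F [-0.5 -0.2 -1.7] T [0.05 0.05 0.01]
10.45 [0.5708 0.106  0.0891] F [-0.7 -1.3 -0.3] T [-0.04 -0.01  0.04]
```

```bash
python3 -m pendant '[0.8,0,0,0.001,0,0,0,0.8,0,0,0.001,0,0,0,0.8,0,0,0,0,0,0]' >/dev/null; python3 ok.py; python3 -m pendant '[0.8,0,0,0.001,0,0,0,0.8,0,0,0.001,0,0,0,0.8,0,0,0,0,0,0]' >/dev/null; python3 ok.py
```

```text
10.82 [0.5708 0.106  0.0871] F [ 0.6 -0.2 -1.5] T [0.01 0.03 0.  ]
11.2 [0.5708 0.106  0.0851] F [-0.3  0.9 -1.2] T [-0.01  0.03 -0.01]
```

```bash
python3 -m pendant '[0.8,0,0,0.001,0,0,0,0.8,0,0,0.0015,0,0,0,0.8,0,0,0.0015,0,0,0,0.8,0,0,0,0,0,0]' >/dev/null; python3 ok.py; python3 -m pendant '[0.8,0,0,0.001,0,0,0,0.8,0,0,0.0015,0,0,0,0.8,0,0,0,0,0,0]' >/dev/null; python3 ok.py;python3 -m pendant '[0.8,0,0,0.001,0,0,0,0.8,0,0,0.001,0,0,0,0.8,0,0,0,0,0,0]' >/dev/null; python3 ok.py
```

```text
11.7 [0.5708 0.106  0.0811] F [ 0.5 -0.2 -2. ] T [0.04 0.04 0.  ]
12.07 [0.5708 0.106  0.0786] F [-0.2 -0.4 -1. ] T [0.02 0.05 0.04]
12.45 [0.5708 0.106  0.0766] F [-0.8 -0.6 -1.2] T [-0.01  0.02 -0.03]
```

```bash
python3 -m pendant '[0.8,0,0,0.001,0,0,0,0.8,0,0,0,0,0,0]' >/dev/null; python3 ok.py; python3 -m pendant '[0.8,0,0,0.001,0,0,0,0.8,0,0,0,0,0,0]' >/dev/null; python3 ok.py||python3 -m pendant '[0.8,0,0,0.0007,0,0,0,0.8,0,0,0,0,0,0]' >/dev/null; python3 ok.py
```

```text
12.7 [0.5709 0.106  0.0757] F [ 0.3  0.2 -1. ] T [ 0.07 -0.04 -0.  ]
12.95 [0.5708 0.106  0.0747] F [-0.5  0.4 -1.1] T [ 0.05 -0.04 -0.02]
13.2 [0.5709 0.106  0.0741] F [-1.1  0.4  0.3] T [0.02 0.11 0.  ]
```

The collar has made contact at home depth. Now release and retreat.

```bash
python3 -m pendant '[0.6,0,0,0,0,0,0,0.5,0,0,0,0,0,0,0.4,0,0,0,0,0,0,0.3,0,0,0,0,0,0,0.3,0,0,0,0,0,0]'; python3 -m pendant '[0.3,0,0,-0.02,0,0,0,0.3,0,0,-0.04,0,0,0,0.3,0,0,-0.05,0,0,0,0.3,0,0,-0.05,0,0,0,0.3,-0.02,0.03,0,0,0,0]';python3 -m pendant '[0.3,-0.03,0.05,0,0,0,0,0.3,-0.03,0.05,0,0,0,0,0.3,-0.03,0.05,0,0,0,0,0.3,-0.03,0.05,0,0,0,0,0.3,0,0,0,0,0,0]'; python3 -c "
from h import *
for n,z in(('top',.091),('scene',.091)):
    c=optics.camera(n)
    for a,p in orange(c): 
        if a>20: print(n,a,p,ray(c,p,z).round(4))
c=optics.camera('scene');a=cv2.resize(c['color'][170:330,290:490,::-1],None,fx=3,fy=3,interpolation=cv2.INTER_CUBIC)
cv2.imwrite('pics/end.png',a)"
```

```text
clock: 13.82
tcp_pos: [0.5709, 0.106, 0.074]
tcp_rot: [3.14, 0.1, 0.0]
ft_force: [0.5, -0.2, -0.4]
finger_gap: 0.0615
grip_force: 0.0
clock: 14.45
tcp_pos: [0.5542, 0.0754, 0.2377]
tcp_rot: [3.139, 0.104, 0.012]
ft_force: [0.7, -0.5, -0.5]
finger_gap: 0.0615
grip_force: 0.0
clock: 15.08
tcp_pos: [0.4446, -0.1351, 0.2342]
tcp_rot: [3.14, 0.092, 0.0]
ft_force: [0.5, 1.4, 1.0]
finger_gap: 0.0617
grip_force: 0.0
top 108 [277.33 213.2 ] [0.5734 0.1068 0.091 ]
```

View pics/end.png

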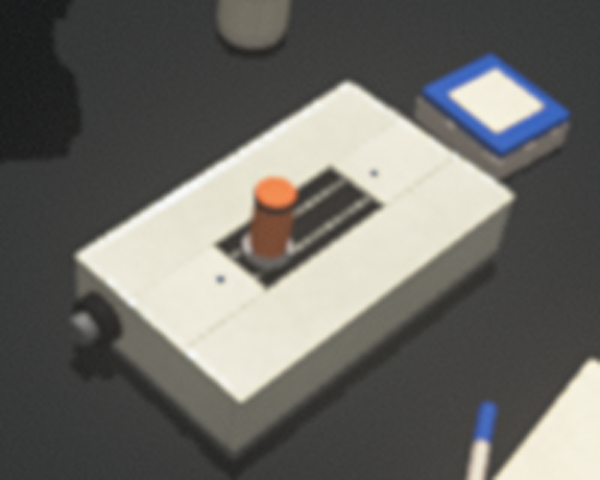

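The probe stands upright in the port with its collar on the plate, at crop (270,225). The arm is clear and the neighbours look unmoved.

```bash
python3 -m pendant '[0.3,0,0,0,0,0,0,0.3,0,0,0,0,0,0,0.3,0,0,0,0,0,0]' >/dev/null; python3 -c "
from workcell import robot
print(robot.job_done())"
```

```text
the job is handed in; nothing more can be done
None
```

I slid the probe along the lane into the hidden port, seated it fully home and let go. The last picture before hand-in shows it standing upright with its collar on the plate. The job is handed in at about 15 s on the clock, with no verdict reported back.

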